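# Fit and lock a gear housing's access cover

## Task

Pick up the loose access cover by the wing of its stud, lay it flat into the recess on top of the gear housing, then push the sprung stud in until you feel it bottom and turn it a quarter turn clockwise until it locks under the housing. Feel your way gently, never pressing on the housing with more than 35 N, and leave the other things on the bench where they are.

Things in the scene. Friction and masses are not known exactly. Their poses are not given: they have to be found in the camera images.
- wing (a point): Centre of the dark steel wing of the cover's stud: an upright bar 36 mm long (x axis), 10 mm thick (y), 24 mm high (z up); the grip for carrying the cover and for working the stud. While the stud is out, this point is 38 mm above the cover's top face; below the wing are 26 mm of free stem, 10 mm in diameter.
- pin (a point): Centre of the stud's cross pin, under the cover: a steel bar 28 mm long (x axis, parallel to the wing), 6 by 6 mm square, on an 8 mm shaft. It is 14 mm below the cover's underside while the stud is out, straight below the wing, in the middle of the cover.
- cover_mid (a point): Centre (also in thickness) of the loose aluminium cover plate, 110 mm (x) by 80 mm (y) by 6 mm thick, about 0.2 kg with its stud. It starts lying on two wood offcuts, underside 34 mm above the bench. Half a turn makes no difference to it. While the stud is unturned, the wing lies along the plate's long side.
- seat (a point): Centre of the floor (seat) of the recess in the housing's top, 66 mm above the bench; x along the recess's long side, z up. The recess is 114 by 84 mm, 4 mm deep: the seated cover's mid-plane is 3 mm above this point, its top 2 mm proud. The seat surrounds an opening of 92 by 62 mm; below it, in the middle, is the receptacle.
- housing: Fixed aluminium gear housing, 160 (x) by 130 by 70 mm, on a foot 176 by 146 mm; origin at the centre of its underside, axes as seat. Bolt heads 3.5 mm high at its top's corners. The receptacle in it has a slot along x, 14 mm wide, about 8 mm below the seat, for the cross pin; its height differs by up to 6.5 mm either way and is not given.
- stud_push (a joint): How far the stud is pushed in, m: 0 out, 0.0225 at most. Its spring pushes back with 5 N plus 0.3 N per mm. In the seated cover it turns only when pushed 6 to 19 mm in (as the receptacle's unknown height has it); 2 mm deeper the pin meets a firm floor. Locked, the pin springs back 2.5 mm into a notch and the stud stays 3.5 to 16.5 mm in.
- stud_turn (a joint): Turn of the stud in the cover, rad: 0 unlocked (wing along the cover's long side), grows clockwise seen from above, stop at 1.75. Drag 0.05 N m. The notch holds it between about 1.25 and 1.75.
- offcuts: Fixed cradle that carries the cover at the start: two wood offcuts 24 by 104 by 30 mm, 86 mm apart (centres, along x), on a plywood base 135 by 112 by 4 mm; origin at the centre of the base's underside, offcut tops 34 mm up.
- bearing: Bystander: steel ball bearing ring, 40 mm outside, 14 mm high, lying flat, loose, to be left alone; origin at its underside.
- socket: Bystander: steel wrench socket, 24 mm across, 34 mm high, standing, loose, to be left alone; origin at its underside.
- wrench: Bystander: steel spanner lying flat, loose, to be left alone.
- hammer: Bystander: hammer lying flat, loose, to be left alone.
- screwdriver: Bystander: screwdriver lying flat, loose, to be left alone.
- oil_can: Bystander: blue can, 66 mm across, 110 mm high, loose, to be left alone; origin at its underside.
- glue: Bystander: white bottle, 48 mm across, 140 mm high, loose, to be left alone; origin at its underside.
Mind the look-alikes: they are no part of the job. Leave any pink or turquoise look-alike of the part that bears wing alone.

How it is judged:
On the way:
1. the cover lies seated in the recess with the stud not yet turned (horizontal distance between cover_mid and seat below 0.0045 m and z of cover_mid in the frame of seat between 0.001 and 0.0045 m and angle between the x axis of cover_mid and the x axis of seat, either way round below 0.09 rad and value of joint stud_turn below 0.6 rad), for 0.1 s.
At the end, for the whole second after the job is handed in: The cover lies in the recess (within 4.5 mm sideways, its mid-plane 1 to 4.5 mm above the seat, its long side within 0.09 rad of the recess's), the stud is turned more than 1.2 rad and stays more than 2 mm pushed in, held by its notch (horizontal distance between cover_mid and seat below 0.0045 m and z of cover_mid in the frame of seat between 0.001 and 0.0045 m and angle between the x axis of cover_mid and the x axis of seat, either way round below 0.09 rad and value of joint stud_turn above 1.2 rad and value of joint stud_push above 0.002 m); the robot touches nothing.
It fails at once if the housing (or its receptacle) is pressed with more than 35 N (contact force between housing and anything else above 35 N).
It fails at once if any of the other things on the bench is moved by more than 20 mm (distance of any of bearing, socket, wrench, hammer, screwdriver, oil_can, glue from where it was at the start of the episode above 0.02 m).
It also fails if it takes over 51 s, if anything falls off the work surface, if the arm or the gripper's body presses on something with over 40 N, if the wrist force passes 120 N, or if a joint passes its speed limit or range.

## Robot

A 6-joint arm with a two-finger parallel gripper is mounted at the origin on the work surface. World frame = base frame: x ahead of the robot, y to its left, z up, the work surface at z = 0. Lengths are in m, angles in rad, forces in N, time in s.
With the tool pointing down it reaches from about 0.375 to 0.9 m from the base axis. Payload 3.1 kg.
Tool frame: the origin (TCP) lies between the finger pads; the fingertips stand robot.tip_extent ahead of it and the grasp point (between the pads) lies 3 mm ahead of it (robot.tip_extent is the distance from the TCP to the fingertips, in m); z points along the fingers, x is the direction in which the jaws open and shut, and the axes are right-handed (so a half turn about z gives the same grasp; the last joint's range is limited). The gripper opens to 87 mm and grips with 3 to 60 N. Pads are 19 mm wide; open, the fingers measure 117 mm over their backs; the gripper's body (75 mm by 190 mm) begins 51 mm behind the grasp point.
Start: joints at [-1.302, 0.527, 1.433, -0, 1.181, -0.178], TCP at [0.271, -0.563, 0.215] pointing down, gripper open.
Joint ranges: [-3.08, 3.08], [-0.75, 2.2], [0.22, 2.44], [-1.43, 4.57], [0, 2.65], [-2.85, 2.85]. Speed limits (rad/s): [2.79, 2.79, 3.14, 3.14, 3.14, 3.14].

## Interface

Orientations are given as a unit quaternion [x, y, z, w].
In Python, from rig import robot, cams gives the robot as it stands.
- The arm moves only by the tool carry_out, never from a script. Its argument "steps" is a list of rows, each a list of 3 entries, a list of its own where there are three numbers: the shift along the world's x, y, z in cm, then the turn about the world's z in degrees, then the closure, from 0 (fully open) to 1 (shut). In form: [[[dx, dy, dz], spin, fingers], ...]. A call has 1 to 10 rows; each row shifts and turns the pose as measured when the row begins; what a row does not reach is not made up. A row lasts 1/10 s, in which the tool goes at most 50 mm and 8.59 degrees, less where a joint would pass 70% of its speed; a pose out of reach is approached as far as the arm can. A call with a gripper value outside its range is refused whole. The fingers move at their own pace and stop on an object; "squeeze" is the grip in N (left out, the last holds). Time passes only in rows, so rows that do not move let the fingers close. It gives the time, the measured TCP pose, the force and the opening at its end, in the units of the state.
- robot.get_obs(): the state, without advancing time (a new reading comes with each control period).
- cams.camera(name): name is "side" or "top" or "wrist"; returns a dict with "pixels" (400x640x3 uint8, red, green, blue), "fx", "fy", "cx", "cy" (pixels), "eye" and "rotation" of the camera in the world. Camera axes: x right, y up, looking along -z (the intrinsics and any distortion apply to the point x, -y, -z); pixel columns grow to the right and rows downward; lengths in m; the calibration is good to about 2 mm. A picture is of the moment at which its call begins. There is no depth.
- robot.hand_in(): hands the job in, once; it reports no verdict.
The state is a dict: "time": time; "q": joint angles; "joint_velocities": joint speeds; "joint_torque": joint torques, N m; "position": TCP position; "tool_rot": TCP orientation; "ft_force": force on the tool from outside, world axes, zero at the start; "moment": the same for the moment, N m; "grip_width": finger opening in m.
Only numpy, scipy, OpenCV 4.12 (cv2) and the standard library are available. Lean on these libraries where they do the work, as an engineer would, in place of code of your own. Each camera call takes 0.05 s, during which the arm holds its last target. There are 200 camera calls.

## Working session

There is one attempt and no reset: what is moved stays moved. The work goes in short steps, Python scripts to look and compute and a tool call to move; the robot and the scene stay as the last step left them, time stands still between calls to the robot, and variables do not carry over. Pictures are saved under pics/ and viewed, about 8 in all and at most 12, crops included, and the job is handed in when it is done.

Besides the shell and the picture viewer there is one more tool, called as name([rows], argument=value, ...), one row to a line, values as JSON. carry_out: Moves the arm, as the interface text tells. Its arguments: {"type":"object","properties":{"steps":{"type":"array"},"squeeze":{"type":"number"}},"required":["steps"]}

```bash
mkdir -p pics; ls; cat > h.py <<'E'
import numpy as np, cv2, sys
from rig import robot, cams
def snap(n, f=None):
    c=cams.camera(n)
    if f: cv2.imwrite('pics/'+f, c['pixels'][:,:,::-1])
    return c
def ray(c,u,v):
    d=np.array([(u-c['cx'])/c['fx'], -(v-c['cy'])/c['fy'], -1.0])
    return np.array(c['eye']), np.array(c['rotation'])@d
def onz(c,u,v,z):
    e,d=ray(c,u,v); return e+d*(z-e[2])/d[2]
def proj(c,p):
    q=np.array(c['rotation']).T@(np.array(p)-np.array(c['eye']))
    return c['cx']+c['fx']*q[0]/-q[2], c['cy']-c['fy']*q[1]/-q[2]
E
python3 - <<'E'
from h import *
for n in ('top','side','wrist'):
    c=snap(n,n+'0.png'); print(n,{k:np.round(v,4).tolist() for k,v in c.items() if k!='pixels'})
print(robot.get_obs(), robot.tip_extent)
E
```

```text
pics
top {'fx': 426.2621, 'fy': 426.2621, 'cx': 316.9508, 'cy': 200.8418, 'eye': [0.3491, 0.0007, 1.1863], 'rotation': [-0.0603, 0.0575, 0.71, -0.6992]}
side {'fx': 489.24, 'fy': 489.24, 'cx': 316.9783, 'cy': 203.1098, 'eye': [-0.2077, -0.8962, 0.7921], 'rotation': [0.4622, -0.1633, -0.2955, 0.82]}
wrist {'fx': 304.1863, 'fy': 304.1863, 'cx': 317.0659, 'cy': 198.8586, 'eye': [0.3345, -0.5321, 0.3846], 'rotation': [-0.1109, 0.0708, -0.5277, 0.8392]}
{'time': 0.15, 'q': array([-1.30150851e+00,  5.28255532e-01,  1.43362751e+00,  2.61147218e-05,
        1.18141119e+00, -1.78499889e-01]), 'joint_velocities': array([ 0.00124742, -0.00199437, -0.00311087,  0.00173461, -0.00150875,
       -0.00085849]), 'joint_torque': array([ 3.25125075e-04, -4.40432703e+01, -1.76841903e+01,  6.32882863e-02,
        5.52579691e-02, -9.96537619e-05]), 'position': array([ 0.27048268, -0.56278861,  0.21448845]), 'tool_rot': array([ 8.46452133e-01, -5.32464141e-01, -6.20134859e-04, -5.82595841e-04]), 'ft_force': array([ 1.6073748 , -0.14313758, -0.11589672]), 'moment': array([ 0.02255412,  0.03813825, -0.05681781]), 'grip_width': 0.08687808729554768} 0.022
```

Rotation is a quaternion; fix the helper, and view.

```bash
python3 - <<'E'
s=open('h.py').read()
s=s.replace("np.array(c['rotation'])","R(c)").replace("def snap","from scipy.spatial.transform import Rotation\ndef R(c): return Rotation.from_quat(c['rotation']).as_matrix()\ndef snap",1)
open('h.py','w').write(s)
E
python3 -c "
import cv2
for n in ('top',):
    i=cv2.imread('pics/%s0.png'%n); cv2.imwrite('pics/%s0b.png'%n,cv2.resize(i,(800,500),interpolation=cv2.INTER_CUBIC))"
```

```text
(no output)
```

View pics/top0.png

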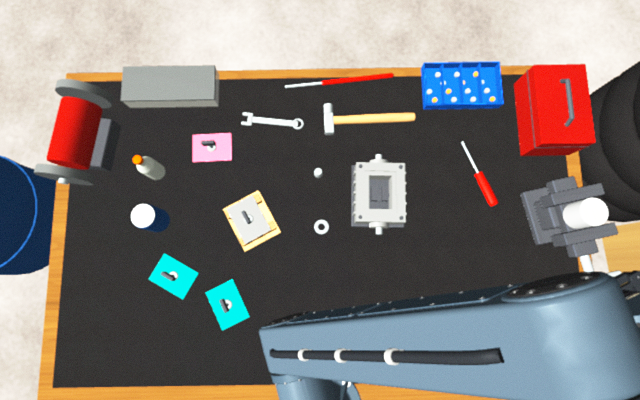

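View pics/side0.png

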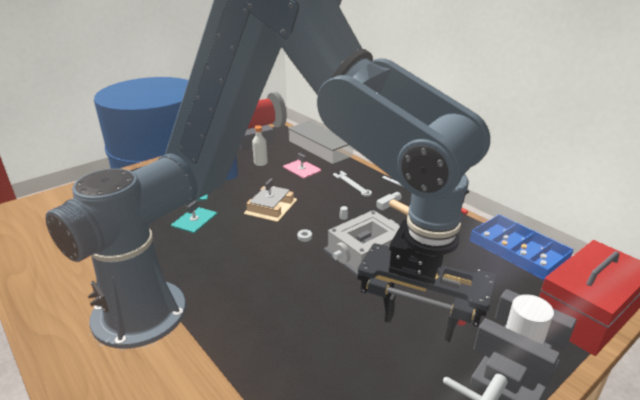

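The top view shows the grey plate on wooden offcuts at (248,218). The housing is at (379,194), with its recess long side along image rows. Candidates for the cover:
- grey plate on offcuts (248,218), which fits the description
- pink plate (211,147)
- turquoise plates (173,276) and (227,304)

I choose the grey one and will check it in a close crop.

```bash
python3 - <<'E'
import cv2,numpy as np
i=cv2.imread('pics/top0.png')
a=cv2.resize(i[180:260,210:290],(400,400),interpolation=cv2.INTER_CUBIC)
b=cv2.resize(i[150:240,335:425],(400,400),interpolation=cv2.INTER_CUBIC)
cv2.imwrite('pics/crop1.png',np.hstack([a,b]))
E
python3 - <<'E'
from h import *
c=snap('top')
np.save('top.npy',c,allow_pickle=True)
im=c['pixels'].astype(int)
hsv=cv2.cvtColor(c['pixels'],cv2.COLOR_RGB2HSV)
for name,(x0,x1,y0,y1),z in (('cover',(210,290,180,260),.04),('housing',(335,425,150,240),.07)):
    m=((hsv[...,1]<45)&(hsv[...,2]>120)).astype(np.uint8)
    k=np.zeros_like(m);k[y0:y1,x0:x1]=m[y0:y1,x0:x1]
    k=cv2.morphologyEx(k,cv2.MORPH_OPEN,np.ones((5,5),np.uint8) if name=='cover' else np.ones((13,13),np.uint8)*0+1) if name=='cover' else k
    cs,_=cv2.findContours(k,cv2.RETR_EXTERNAL,cv2.CHAIN_APPROX_NONE)
    q=max(cs,key=cv2.contourArea); r=cv2.minAreaRect(q); B=cv2.boxPoints(r)
    P=np.array([onz(c,u,v,z) for u,v in B]); print(name,r,P.round(4).tolist(),'ctr',P.mean(0).round(4),[np.linalg.norm(P[j]-P[j-1]).round(4) for j in range(4)])
    d=((hsv[...,2]<100)).astype(np.uint8); h=cv2.drawContours(np.zeros_like(m),[cv2.convexHull(q)],-1,1,-1)&d
    cs,_=cv2.findContours(h,cv2.RETR_EXTERNAL,cv2.CHAIN_APPROX_NONE)
    for e in cs:
        if cv2.contourArea(e)>8: print('  dark',cv2.minAreaRect(e))
E
```

```text
cover ((248.01910400390625, 219.03500366210938), (40.46300506591797, 31.28500747680664), 61.38954162597656) [[0.5241, 0.2554, 0.04], [0.5644, 0.181, 0.04], [0.4661, 0.1277, 0.04], [0.4269, 0.2013, 0.04]] ctr [0.4954 0.1913 0.04  ] [np.float64(0.1112), np.float64(0.0846), np.float64(0.1119), np.float64(0.0834)]
housing ((378.5, 194.0), (80.0, 55.0), 90.0) [[0.664, -0.0903, 0.07], [0.6615, -0.2389, 0.07], [0.4453, -0.2282, 0.07], [0.4475, -0.0842, 0.07]] ctr [ 0.5546 -0.1604  0.07  ] [np.float64(0.2166), np.float64(0.1486), np.float64(0.2165), np.float64(0.144)]
  dark ((390.72625732421875, 227.87225341796875), (5.040709972381592, 18.026947021484375), 70.01689147949219)
  dark ((364.75, 227.75003051757812), (23.400854110717773, 5.375871658325195), 18.434947967529297)
  dark ((390.3835754394531, 159.64381408691406), (18.96066665649414, 4.213481426239014), 20.556045532226562)
  dark ((366.73968505859375, 159.275146484375), (4.153846740722656, 17.46154022216797), 67.38013458251953)
```

View pics/crop1.png

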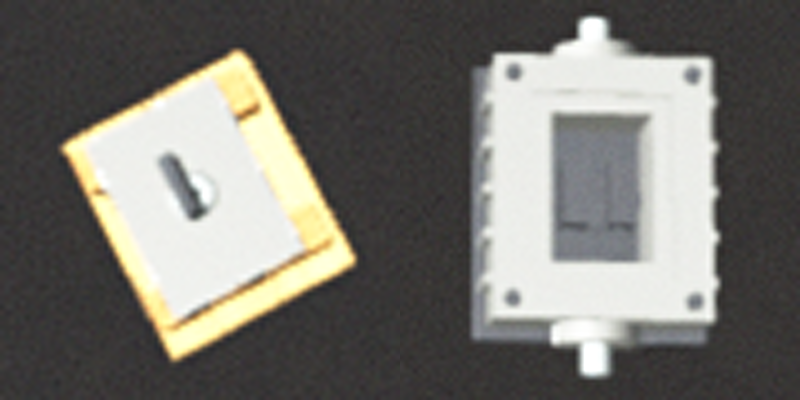

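The left crop shows a bare grey plate on wood with a dark wing along its long side at about px (246.5,217.5), so the choice is confirmed. The right crop shows the housing recess, with bolts at the four corners. Next I work out positions from the bolts and from the wing.

```bash
python3 - <<'E'
from h import *
c=np.load('top.npy',allow_pickle=True).item()
im=c['pixels']; hsv=cv2.cvtColor(im,cv2.COLOR_RGB2HSV)
B=[]
g=im.min(2).astype(float)
for u,v in ((514,72),(693,75),(513,298),(696,300)):
    u=335+(u-400)/4.444-.5; v=150+v/4.444-.5
    x,y=int(round(u)),int(round(v)); w=np.clip(200-g[y-2:y+3,x-2:x+3],0,None); Y,X=np.mgrid[y-2:y+3,x-2:x+3]
    p=((X*w).sum()/w.sum(),(Y*w).sum()/w.sum()); B.append(onz(c,*p,.0725))
B=np.array(B);print('bolts',B.round(4).tolist(),'ctr',B.mean(0).round(4))
# order UL,UR,LL,LR ; long axis = up (x)
d=(B[0]+B[1]-B[2]-B[3]); print('yaw',np.degrees(np.arctan2(d[1],d[0])), 'short yaw',np.degrees(np.arctan2(*(B[0]+B[2]-B[1]-B[3])[[1,0]])))
# wing
k=np.zeros(g.shape,np.uint8); k[200:235,235:260]=(g[200:235,235:260]<110)
k&=(hsv[...,1]<120)
n,l,s,ce=cv2.connectedComponentsWithStats(k)
j=1+np.argmax(s[1:,4]); q=np.argwhere(l==j)[:,::-1].astype(np.float32); r=cv2.minAreaRect(q)
print('wing',s[j],ce[j],r,onz(c,*ce[j],.078).round(4),onz(c,*ce[j],.085).round(4))
P=np.array([onz(c,*p,.088) for p in cv2.boxPoints(r)]);print(P.round(4).tolist())
print('expected wing px from plate', proj(c,(.4954,.1913,.078)))
w=cams.camera('wrist'); o=robot.get_obs(); T=Rotation.from_quat(o['tool_rot'])
print('cam in tool',T.inv().apply(np.array(w['eye'])-o['position']).round(4),'dir',T.inv().apply(ray(w,w['cx'],w['cy'])[1]).round(3),'right',T.inv().apply(R(w)[:,0]).round(3))
E
```

```text
bolts [[0.6302, -0.1138, 0.0725], [0.6264, -0.2216, 0.0725], [0.4926, -0.1088, 0.0725], [0.4887, -0.2165, 0.0725]] ctr [ 0.5595 -0.1652  0.0725]
yaw -2.0789708888421705 short yaw 87.97551946294799
wing [244 212   7  12  19] [247.21052632 217.73684211] ((247.08395385742188, 217.1058349609375), (11.70469856262207, 2.306765556335449), 70.01689147949219) [0.4936 0.1871 0.078 ] [0.4927 0.1859 0.085 ]
[[0.5075, 0.194, 0.088], [0.5094, 0.1883, 0.088], [0.4805, 0.1776, 0.088], [0.4785, 0.1832, 0.088]]
expected wing px from plate (np.float64(245.61672768456208), np.float64(217.073047680505))
cam in tool [-0.0002 -0.0711 -0.1701] dir [-0.     0.261  0.965] right [ 1. -0.  0.]
```

carry_out([
  [[0.5,0.5,3],8.5,0],
  [[1.6,2.2,1],8.5,0],
  [[1.6,2.2,0.5],8.5,0],
  [[1.6,2.2,0],8.5,0],
  [[1.6,2.2,0],8.5,0],
  [[1.6,2.2,0],8.5,0],
  [[1.6,2.2,0],8.5,0],
  [[1.6,2.2,0],8.5,0],
  [[1.6,2.2,0],8.5,0],
  [[1.6,2.2,0],8.5,0],
], squeeze=40)

```text
time: 1.25
position: [0.4214, -0.3552, 0.2599]
tool_rot: [0.982, 0.189, -0.001, 0.001]
ft_force: [-0.3, -0.7, 1.8]
grip_width: 0.0869
```

carry_out([
  [[1.6,2.3,0],8.5,0],
  [[1.6,2.3,0],8.5,0],
  [[1.6,2.3,0],8.5,0],
  [[1.6,2.3,0],8.5,0],
  [[1.6,2.3,0],8.5,0],
  [[1.6,2.3,0],8.5,0],
  [[1.6,2.3,0],8.5,0],
  [[1.6,2.3,0],8.5,0],
  [[1,2,0],8.5,0],
  [[0,0,0],0,0],
])

```text
time: 2.25
position: [0.5651, -0.1386, 0.2594]
tool_rot: [0.646, 0.763, 0.001, 0.001]
ft_force: [-0.9, -0.7, 0.3]
grip_width: 0.087
```

```bash
python3 - <<'E'
from h import *
c=snap('wrist','w1.png'); np.save('w1.npy',c,allow_pickle=True)
for z in (.066,.0735):print(proj(c,(.5595,-.1652,z)))
t=snap('top','t1.png'); np.save('t1.npy',t,allow_pickle=True)
o=robot.get_obs();print(o['position'],np.degrees(2*np.arctan2(o['tool_rot'][1],o['tool_rot'][0])))
E
```

```text
(np.float64(296.13059514806963), np.float64(169.145973096077))
(np.float64(295.7036897884564), np.float64(170.21449525250972))
[ 0.56420874 -0.14078897  0.25938489] 99.19642438295132
```

View pics/w1.png

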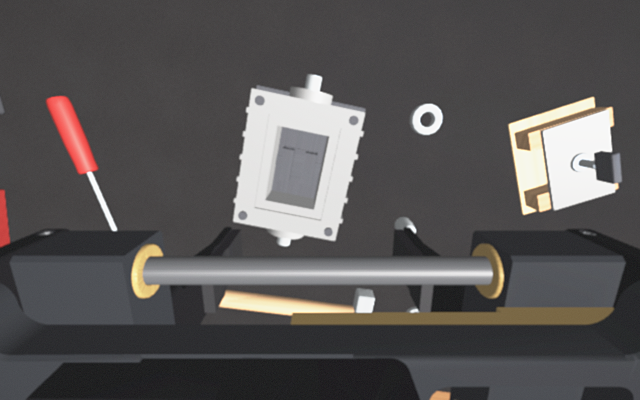

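The wrist view shows the housing with bolts at (260,100), (354,120), (243,215) and (328,231), plus the cover and its wing at (605,166). Next: refine the bolts and compare with the top view.

```bash
python3 - <<'E'
from h import *
c=np.load('w1.npy',allow_pickle=True).item(); g=c['pixels'].min(2).astype(float)
B=[]
for x,y in ((260,100),(354,120),(243,215),(328,231)):
    w=np.clip(150-g[y-6:y+7,x-6:x+7],0,None); Y,X=np.mgrid[y-6:y+7,x-6:x+7]; w*=((X-x)**2+(Y-y)**2<=36)
    B.append(onz(c,(X*w).sum()/w.sum(),(Y*w).sum()/w.sum(),.0735))
B=np.array(B);print('bolts',B.round(4).tolist(),'ctr',B.mean(0).round(4))
d=B[2]+B[3]-B[0]-B[1]; print('yaw',np.degrees(np.arctan2(d[1],d[0])))
print([np.linalg.norm(B[i]-B[j]).round(4) for i,j in ((0,1),(2,3),(0,2),(1,3))])
# opening: dark region, shown at z of seat 0.066
k=np.zeros(g.shape,np.uint8); k[110:225,255:345]=g[110:225,255:345]<150
cs,_=cv2.findContours(k,0,1); 
for e in cs:
    if cv2.contourArea(e)>1000:
        r=cv2.minAreaRect(e);P=np.array([onz(c,*p,.066) for p in cv2.boxPoints(r)]);print(r,P.mean(0),[np.linalg.norm(P[j]-P[j-1]).round(4) for j in range(4)])
# cover plate in wrist
hsv=cv2.cvtColor(c['pixels'],cv2.COLOR_RGB2HSV)
k=np.zeros(g.shape,np.uint8); k[95:225,500:640]=(g[95:225,500:640]>140)&(hsv[95:225,500:640,1]<40)
k=cv2.morphologyEx(k,cv2.MORPH_OPEN,np.ones((3,3)))
cs,_=cv2.findContours(k,0,1); e=max(cs,key=cv2.contourArea); r=cv2.minAreaRect(e);P=np.array([onz(c,*p,.04) for p in cv2.boxPoints(r)]);print('cover',r,P.round(4).tolist(),P.mean(0))
E
```

```text
bolts [[0.4881, -0.2169, 0.0735], [0.4919, -0.1095, 0.0735], [0.6253, -0.2219, 0.0735], [0.6289, -0.1144, 0.0735]] ctr [ 0.5585 -0.1657  0.0735]
yaw -2.0710055316724123
[np.float64(0.1075), np.float64(0.1075), np.float64(0.1373), np.float64(0.1371)]
((297.4456787109375, 167.88330078125), (47.58842086791992, 74.16377258300781), 11.88865852355957) [ 0.5591531  -0.16382306  0.066     ] [np.float64(0.059), np.float64(0.0902), np.float64(0.0554), np.float64(0.0909)]
cover ((580.989990234375, 159.42999267578125), (91.64104461669922, 69.4378890991211), 81.8698959350586) [[0.4523, 0.1224, 0.04], [0.4272, 0.2014, 0.04], [0.5335, 0.2661, 0.04], [0.5616, 0.1812, 0.04]] [0.49362826 0.192773   0.04      ]
```

carry_out([
  [[-0.8,3.7,0],3,0],
  [[-0.8,3.7,0],3,0],
  [[-0.8,3.7,0],3,0],
  [[-0.8,3.7,0],3,0],
  [[-0.8,3.7,0],3,0],
  [[-0.8,3.7,0],3,0],
  [[-0.8,3.7,0],3,0],
  [[-0.8,3.7,0],0,0],
  [[-0.5,3.3,-2],0,0],
  [[0,0,-2],0,0],
])

```text
time: 3.35
position: [0.494, 0.1842, 0.2218]
tool_rot: [0.509, 0.861, 0.001, 0.007]
ft_force: [0.1, -0.8, 0.2]
grip_width: 0.0871
```

```bash
python3 - <<'E'
from h import *
c=snap('wrist','w2.png'); np.save('w2.npy',c,allow_pickle=True)
o=robot.get_obs();print(o['position'],np.degrees(2*np.arctan2(o['tool_rot'][1],o['tool_rot'][0])))
print(proj(c,(.4945,.1915,.09)))
E
```

```text
[0.49230851 0.18231496 0.21866264] 118.71544941583625
(np.float64(324.41192927706766), np.float64(191.88077494348755))
```

View pics/w2.png

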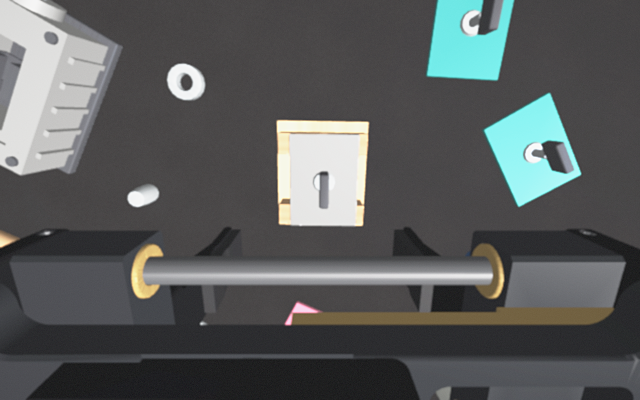

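The wing sits at (324,190) and lines up with the jaws. The predicted wing top is (324.4,191.9), so they agree. One refinement from the contours follows.

```bash
python3 - <<'E'
from h import *
c=np.load('w2.npy',allow_pickle=True).item(); g=c['pixels'].min(2).astype(int); s=cv2.cvtColor(c['pixels'],cv2.COLOR_RGB2HSV)[...,1]
def rect(k,z):
    cs,_=cv2.findContours(k,0,1); e=max(cs,key=cv2.contourArea); r=cv2.minAreaRect(e);P=np.array([onz(c,*p,z) for p in cv2.boxPoints(r)])
    L=max((P[1]-P[0],P[2]-P[1]),key=np.linalg.norm); print(r,P.mean(0).round(4),[np.linalg.norm(P[j]-P[j-1]).round(4) for j in range(2)],'yaw',np.degrees(np.arctan2(L[1],L[0])))
k=np.zeros(g.shape,np.uint8);k[115:230,270:375]=(g[115:230,270:375]>140)&(s[115:230,270:375]<40);rect(k,.04)
k=np.zeros(g.shape,np.uint8);k[160:215,310:340]=(g[160:215,310:340]<110);rect(k,.09)
print(g[165:213,323])
E
```

```text
((322.0, 179.5), (91.0, 86.0), 90.0) [0.4956 0.1894 0.04  ] [np.float64(0.1098), np.float64(0.0973)] yaw 31.195683680492042
((323.5, 174.0), (4.0, 7.0), 90.0) [0.4787 0.1817 0.09  ] [np.float64(0.0041), np.float64(0.007)] yaw 118.8898523281105
[232 231 233 233 233 219 151  78  55  70  97 119 126 131 129 131 129 130
 132 131 134 133 131 133 134 133 133 134 135 134 134 134 136 136 139 137
 137 137 139 139 139 138 134 163 218 231 231 231]
```

carry_out([
  [[0.1,0.5,0],0,0],
  [[0.1,0.4,-2],0,0],
  [[0,0,-3],0,0],
  [[0,0,-3],0,0],
  [[0,0,-2.5],0,0],
  [[0,0,-1],0,0],
  [[0,0,0],0,0],
])

```text
time: 4.1
position: [0.5024, 0.1851, 0.1057]
tool_rot: [0.518, 0.856, 0.002, 0.01]
ft_force: [-0.3, -0.6, 0.4]
grip_width: 0.0871
```

carry_out([
  [[0,0,0],0,0],
  [[0,0,0],0,0],
])

```text
time: 4.3
position: [0.5045, 0.1844, 0.1077]
tool_rot: [0.519, 0.855, 0.003, 0.012]
ft_force: [0.5, -0.5, 0.2]
grip_width: 0.0872
```

carry_out([
  [[-0.9,0.7,0],1,0],
])

```text
time: 4.4
position: [0.4977, 0.1912, 0.1091]
tool_rot: [0.511, 0.859, 0.004, 0.013]
ft_force: [-0.6, 0.4, 0.8]
grip_width: 0.0871
```

```bash
cat > st.py <<'E'
from h import *
o=robot.get_obs();T=Rotation.from_quat(o['tool_rot'])
print('t',o['time'],'pos',o['position'].round(4),'yaw',np.degrees(np.arctan2(*T.apply([1,0,0])[[1,0]])).round(2),'z',T.apply([0,0,1]).round(4),'F',o['ft_force'].round(2),'M',o['moment'].round(2),'w',round(o['grip_width'],4))
E
python3 st.py
```

```text
t 4.4 pos [0.4977 0.1912 0.1091] yaw 118.47 z [ 0.0275 -0.0063 -0.9996] F [-0.57  0.37  0.8 ] M [ 0.14 -0.09 -0.05] w 0.0871
```

carry_out([
  [[0,0,0],0,0],
])

```text
time: 4.5
position: [0.4963, 0.192, 0.1098]
tool_rot: [0.511, 0.86, 0.004, 0.013]
ft_force: [0.0, 0.6, 0.3]
grip_width: 0.0867
```

```bash
python3 st.py
```

```text
t 4.5 pos [0.4963 0.192  0.1098] yaw 118.54 z [ 0.0268 -0.006  -0.9996] F [0.03 0.55 0.29] M [ 0.13 -0.11  0.06] w 0.0867
```

carry_out([
  [[-0.1,0,-0.8],0,0],
  [[-0.1,0,-0.8],0,0],
  [[0,0,-0.6],0,0],
])

```text
time: 4.8
position: [0.4949, 0.193, 0.0884]
tool_rot: [0.51, 0.86, 0.006, 0.015]
ft_force: [-0.6, 1.0, 0.1]
grip_width: 0.0869
```

```bash
python3 st.py
```

```text
t 4.8 pos [0.4949 0.193  0.0884] yaw 118.64 z [ 0.0316 -0.0052 -0.9995] F [-0.62  0.95  0.15] M [ 0.18 -0.05 -0.04] w 0.0869
```

carry_out([
  [[0,-0.1,-0.2],0,1],
  [[0,0,-0.1],0,1],
  [[0,0,-0.1],0,1],
  [[0,0,0],0,1],
])

```text
time: 5.2
position: [0.4939, 0.1916, 0.082]
tool_rot: [0.51, 0.86, 0.005, 0.013]
ft_force: [-0.2, -0.6, 0.0]
grip_width: 0.063
```

```bash
python3 st.py
```

```text
t 5.2 pos [0.4939 0.1916 0.082 ] yaw 118.63 z [ 0.0278 -0.0059 -0.9996] F [-0.22 -0.55  0.05] M [ 0.16 -0.06 -0.03] w 0.063
```

carry_out([
  [[0,0,0.5],0,1],
  [[0,0,0],0,1],
  [[0,0,0],0,1],
  [[0,0,0],0,1],
])

```text
time: 5.6
position: [0.4946, 0.1916, 0.0881]
tool_rot: [0.51, 0.86, 0.005, 0.014]
ft_force: [-0.4, -0.3, 0.0]
grip_width: 0.031
```

```bash
python3 st.py
```

```text
t 5.6 pos [0.4946 0.1916 0.0881] yaw 118.62 z [ 0.0295 -0.0057 -0.9995] F [-0.4  -0.29  0.02] M [ 0.15 -0.06  0.02] w 0.031
```

carry_out([
  [[0,0,0],0,1],
  [[0,0,0],0,1],
  [[0,0,0],0,1],
  [[0,0,0],0,1],
])

```text
time: 6.0
position: [0.4947, 0.1916, 0.0883]
tool_rot: [0.51, 0.86, 0.005, 0.014]
ft_force: [-0.4, 0.3, -0.0]
grip_width: 0.003
```

```bash
python3 st.py
```

```text
t 6.0 pos [0.4947 0.1916 0.0883] yaw 118.62 z [ 0.0298 -0.0056 -0.9995] F [-0.41  0.35 -0.03] M [ 0.14 -0.04  0.02] w 0.003
```

```bash
python3 - <<'E'
from h import *
s=snap('side'); t=snap('top'); w=snap('wrist')
o=robot.get_obs();T=Rotation.from_quat(o['tool_rot']);tip=o['position']+T.apply([0,0,.022])
print(tip,proj(s,tip),proj(t,tip),proj(w,tip))
a=s['pixels'][150:250,220:340]; b=t['pixels'][160:260,200:300]
a=cv2.resize(a,(400,333),interpolation=2);b=cv2.resize(b,(333,333),interpolation=2)
cv2.imwrite('pics/c3.png',np.vstack([np.hstack([a,b])])[:,:,::-1])
cv2.imwrite('pics/w3.png',w['pixels'][:,:,::-1]); np.save('s3.npy',s,allow_pickle=True);np.save('t3.npy',t,allow_pickle=True)
E
```

```text
[0.49530142 0.1914763  0.06626204] (np.float64(269.0304265149735), np.float64(187.42902601477806)) (np.float64(246.30372428666527), np.float64(217.67976342535496)) (np.float64(316.7884902978637), np.float64(226.81632488441494))
```

View pics/c3.png

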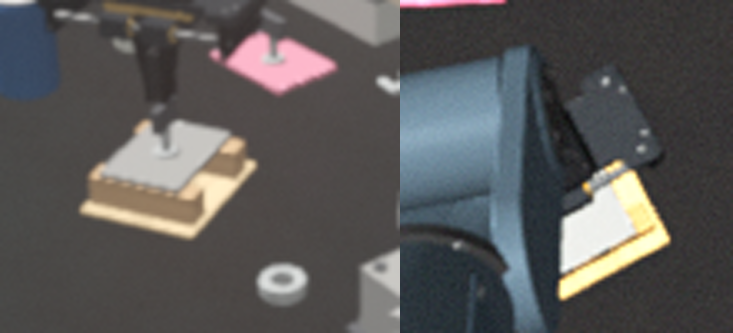

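View pics/w3.png

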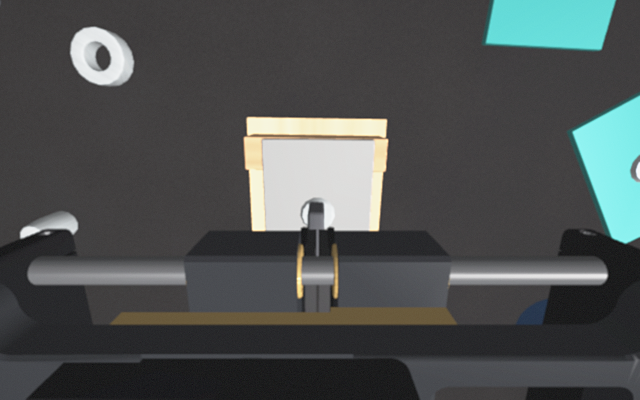

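The crops show the fingers closed around the wing: the wing end pokes out between the fingers at wrist px (316,212), yet the opening reads 3 mm. I'll test by lifting.

carry_out([
  [[0,0,0],0,1],
  [[0,0,1],0,1],
  [[0,0,2],0,1],
  [[0,0,2],0,1],
  [[0,0,1],0,1],
  [[0,0,0],0,1],
])

```text
time: 6.75
position: [0.4942, 0.1915, 0.1517]
tool_rot: [0.51, 0.86, 0.005, 0.014]
ft_force: [0.1, 0.5, -1.0]
grip_width: 0.0005
```

```bash
python3 st.py; python3 - <<'E'
from h import *
s=snap('side'); t=snap('wrist')
a=cv2.resize(s['pixels'][120:240,210:340],(400,370),interpolation=2);b=cv2.resize(t['pixels'][100:300,220:420],(370,370),interpolation=2)
cv2.imwrite('pics/c4.png',np.hstack([a,b])[:,:,::-1])
E
```

```text
t 6.75 pos [0.4942 0.1915 0.1517] yaw 118.62 z [ 0.029  -0.0057 -0.9996] F [ 0.07  0.46 -1.01] M [ 0.1  -0.1   0.03] w 0.0005
```

View pics/c4.png

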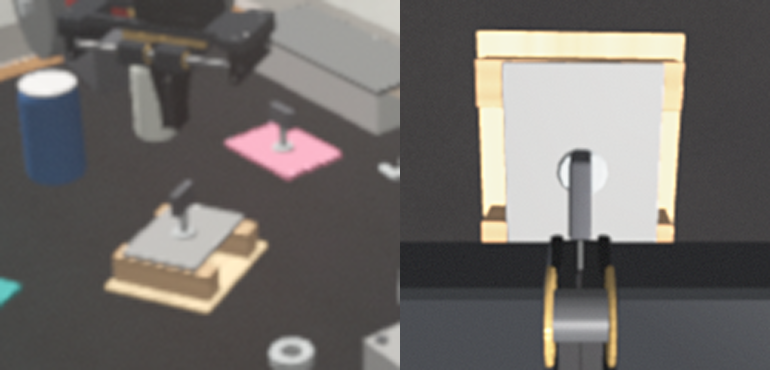

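The plate stayed in the cradle, so the grasp missed. I'll check where the fingertips and the wing really are, across two views.

```bash
python3 - <<'E'
from h import *
s=snap('side');w=snap('wrist');np.save('s4.npy',s,allow_pickle=True);np.save('w4.npy',w,allow_pickle=True)
o=robot.get_obs();T=Rotation.from_quat(o['tool_rot'])
for e in (0,.003,.022): print(e,'tip side',np.round(proj(s,o['position']+T.apply([0,0,e])),1),'wrist',np.round(proj(w,o['position']+T.apply([0,0,e])),1))
for p in ((.4945,.1915,.04),(.4945,.1915,.09),(.4945,.1915,.078)): print(p,np.round(proj(s,p),1),np.round(proj(w,p),1))
a=cv2.resize(s['pixels'][130:210,230:310],(400,400),interpolation=2);b=cv2.resize(w['pixels'][160:240,280:360],(400,400),interpolation=2)
cv2.imwrite('pics/c5.png',np.hstack([a,b])[:,:,::-1])
# finger tip in side: dark columns
g=s['pixels'].min(2).astype(int); print(g[145:200:1,266]); print(g[170:200,268])
E
```

```text
0 tip side [266.7 163.1] wrist [316.9 239. ]
0.003 tip side [266.8 164. ] wrist [316.9 237.1]
0.022 tip side [267.3 169.7] wrist [316.9 226.2]
(0.4945, 0.1915, 0.04) [269.3 195. ] [318.3 194.2]
(0.4945, 0.1915, 0.09) [268.4 180.6] [317.4 210.8]
(0.4945, 0.1915, 0.078) [268.6 184.1] [317.6 206.3]
[ 52  51  51  49  49  50  51  51  50  50  51  51  50  51  51  51  56  82
 100  84  74  73  73  74  74  73  74  75  74  74  74  74  73  74  72  75
  89 106 110  89  74  78  84  88 103 154 189 192 197 206 209 199 192 192
 193]
[ 72  73  74  74  73  73  72  75  75  88 109 119 114  92  72  68  71  70
  72  85 120 152 166 175 186 200 198 179 189 192]
```

View pics/c5.png

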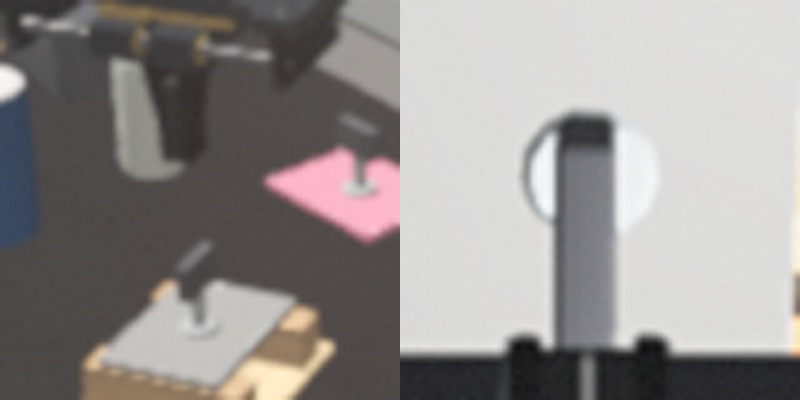

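In both views the real fingertips sit about 30 mm higher than TCP + tip_extent:
- side view: tip row 162, expected 169.7
- wrist view: tip row 228, expected about 211

That is why the jaws closed just above the wing. I'll open part way and go lower, watching the force.

carry_out([
  [[0,0,-0.5],0,0.5],
  [[0,0,-1],0,0.5],
  [[0,0,-1],0,0.5],
  [[0,0,-1],0,0.5],
  [[0,0,-1],0,0.5],
  [[0,0,-0.6],0,0.5],
  [[0,0,-0.2],0,0.5],
])

```text
time: 7.65
position: [0.4898, 0.1906, 0.0878]
tool_rot: [0.51, 0.86, 0.001, 0.009]
ft_force: [0.6, -0.2, -0.0]
grip_width: 0.0416
```

```bash
python3 st.py
```

```text
t 7.65 pos [0.4898 0.1906 0.0878] yaw 118.61 z [ 0.0157 -0.0079 -0.9998] F [ 0.63 -0.23 -0.01] M [ 0.12 -0.07  0.01] w 0.0416
```

carry_out([
  [[0.4,0.1,-0.5],0,0.5],
  [[0.1,0,-0.8],0,0.5],
  [[0,0,-0.6],0,0.5],
  [[0,0,-0.2],0,0.5],
])

```text
time: 8.05
position: [0.4962, 0.1919, 0.0654]
tool_rot: [0.51, 0.86, 0.001, 0.009]
ft_force: [-0.0, -0.6, -0.5]
grip_width: 0.0432
```

```bash
python3 st.py
```

```text
t 8.05 pos [0.4962 0.1919 0.0654] yaw 118.61 z [ 0.0174 -0.0077 -0.9998] F [-0.03 -0.59 -0.55] M [ 0.15 -0.13  0.04] w 0.0432
```

carry_out([
  [[-0.1,0,-0.5],0,0.5],
  [[0,0,-0.3],0,0.5],
  [[0,0,0],0,1],
  [[0,0,0],0,1],
])

```text
time: 8.45
position: [0.4949, 0.1919, 0.0566]
tool_rot: [0.51, 0.86, 0.001, 0.009]
ft_force: [1.1, -0.6, 0.5]
grip_width: 0.0344
```

```bash
python3 st.py
```

```text
t 8.45 pos [0.4949 0.1919 0.0566] yaw 118.61 z [ 0.0173 -0.0077 -0.9998] F [ 1.1  -0.59  0.49] M [ 0.18 -0.08 -0.03] w 0.0344
```

carry_out([
  [[0,0,0],0,1],
  [[0,0,0],0,1],
  [[0,0,0],0,1],
  [[0,0,0],0,1],
  [[0,0,0],0,1],
])

```text
time: 8.95
position: [0.4954, 0.192, 0.0574]
tool_rot: [0.51, 0.86, 0.002, 0.01]
ft_force: [1.5, -0.7, -0.7]
grip_width: 0.0097
```

```bash
python3 st.py; python3 - <<'E'
from h import *
s=snap('side');np.save('s6.npy',s,allow_pickle=True)
o=robot.get_obs();T=Rotation.from_quat(o['tool_rot'])
g=s['pixels'].min(2).astype(int);print(g[165:200,264:276:2].T)
print(proj(s,o['position']))
E
```

```text
t 8.95 pos [0.4954 0.192  0.0574] yaw 118.6 z [ 0.0189 -0.0073 -0.9998] F [ 1.52 -0.67 -0.67] M [ 0.2  -0.1  -0.02] w 0.0097
[[ 71  96 101  72  60  55  53  55  65  71  60  53  53  52  50  50  55  67
   72  63  59  59  69 100 156 191 194 195 195 196 197 196 195 195 195]
 [ 86  82  68  59  58  58  58  59  61  59  53  53  51  51  55  70  97 114
  109  83  73  73  73  77  99 155 190 195 202 212 212 200 194 195 195]
 [ 87  85  74  62  59  58  57  58  57  60  57  53  51  54  66  87 100  93
   77  65  66  63  65  68  85 121 144 153 166 180 196 195 183 194 196]
 [ 85  85  79  65  59  56  57  57  55  48  47  47  48  45  46  47  51  49
   47  48  47  48  46  50  63 103 136 147 148 161 181 181 175 193 195]
 [ 85  87  80  71  68  65  62  58  55  48  47  46  46  44  44  42  43  44
   44  44  46  44  53  91 143 179 193 196 204 203 182 168 186 194 195]
 [ 78  76  83 115 125  90  73  62  50  49  51  50  52  56  56  59  62  60
   60  56  58  90 142 179 193 195 195 195 195 192 188 191 195 196 195]]
(np.float64(269.1390437350148), np.float64(189.91330074272443))
```

The wing is held (9.7 mm opening against a 10 mm wing). Now lift and carry.

carry_out([
  [[0,0,1],0,1],
  [[0,0,2],0,1],
  [[0,0,3],0,1],
  [[0,0,3],0,1],
  [[0,-1,1],0,1],
  [[0.3,-2,0],-2,1],
  [[0.6,-3,0],-3,1],
  [[0.6,-3,0],-4,1],
  [[0.6,-3,0],-4,1],
  [[0.6,-3,0],-4,1],
])

```text
time: 10.0
position: [0.5163, 0.0372, 0.1603]
tool_rot: [0.633, 0.774, -0.002, 0.007]
ft_force: [0.4, -0.4, -1.9]
grip_width: 0.0094
```

```bash
python3 st.py
```

```text
t 10.0 pos [0.5163 0.0372 0.1603] yaw 101.47 z [ 0.0074 -0.0124 -0.9999] F [ 0.41 -0.42 -1.91] M [ 0.11 -0.16  0.02] w 0.0094
```

Weight −1.9 N: the cover is held. Carry on to over the housing.

carry_out([
  [[0.7,-3,0],-3,1],
  [[0.7,-3,0],-3,1],
  [[0.7,-3,0],-3,1],
  [[0.7,-3,0],-2,1],
  [[0.7,-3,0],-1,1],
  [[0.6,-2,0],0,1],
  [[0.2,-1,0],0,1],
  [[0,0,0],0,1],
  [[0,0,0],0,1],
])

```text
time: 10.9
position: [0.5519, -0.1578, 0.1545]
tool_rot: [0.717, 0.697, -0.007, 0.001]
ft_force: [-0.3, 0.8, -1.8]
grip_width: 0.0095
```

```bash
python3 st.py
```

```text
t 10.9 pos [ 0.5519 -0.1578  0.1545] yaw 88.44 z [-0.0089 -0.0107 -0.9999] F [-0.25  0.81 -1.84] M [ 0.15 -0.16  0.04] w 0.0095
```

```bash
python3 - <<'E'
from h import *
s=snap('side');w=snap('wrist');t=snap('top')
for n,c in (('s',s),('w',w),('t',t)): np.save(n+'7.npy',c,allow_pickle=True)
o=robot.get_obs();p=o['position']+[0,0,-.0174-.003]
for n,c in (('s',s),('w',w),('t',t)): print(n,'plate',np.round(proj(c,p),1),'seat',np.round(proj(c,(.559,-.1655,.066)),1))
a=cv2.resize(s['pixels'][150:300,290:440],(400,400),interpolation=2)
b=cv2.resize(w['pixels'][60:260,220:420],(400,400),interpolation=2)
cv2.imwrite('pics/c7.png',np.hstack([a,b])[:,:,::-1])
E
```

```text
s plate [364.4 208.7] seat [367.4 231.4]
w plate [318.1 228.9] seat [309.4 209.4]
t plate [380.7 189.6] seat [380.1 192. ]
```

View pics/c7.png

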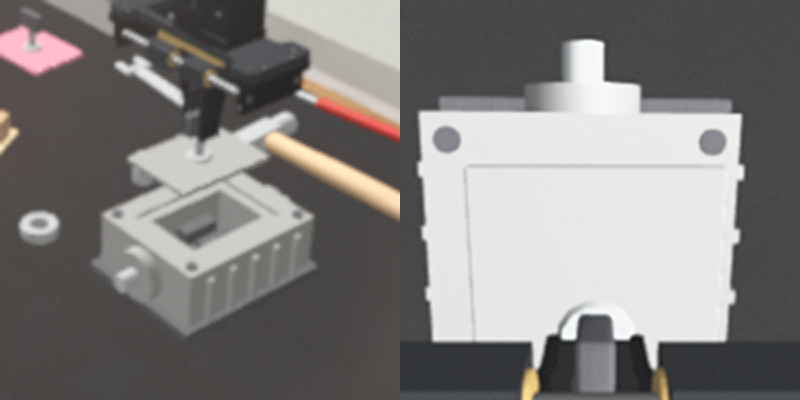

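The side view shows the cover hanging level over the recess. The wrist view shows the plate's near edge from (253.5,142.5) to (382.5,142.5), and the near bolts at (243.5,129.5) and (376,131). I'll work out plate against housing in this one camera.

```bash
python3 - <<'E'
from h import *
c=np.load('w7.npy',allow_pickle=True).item();g=c['pixels'].min(2).astype(int)
o=robot.get_obs()
# refine near edge rows at several columns, sides at several rows
print('edge rows',[(x,142-6+int(np.argmin(g[136:149,x]))) for x in range(262,378,12)])
print('left',[(y,245+int(np.argmin(g[y,245:265]))) for y in range(150,228,11)],'right',[(y,372+int(np.argmin(np.diff(g[y,372:394])))) for y in range(150,228,11)])
print(g[165,245:265],g[165,372:394])
for zt in (.134,.137,.140):
    A=onz(c,253.5,142.5,zt);B=onz(c,382.5,142.5,zt);d=B-A
    # left in image vs world
    L=np.linalg.norm(d); u=d/L; n=np.array([-u[1],u[0],0]); n*=np.sign(n[0]); C=(A+B)/2+n*.055
    print(zt,'len',L.round(4),'plate yaw(long)',np.degrees(np.arctan2(n[1],n[0])).round(2),'ctr',C.round(4),'minus tcp',(C-o['position']).round(4))
P=[onz(c,243.5,129.5,.0735),onz(c,376,131,.0735)];d=P[1]-P[0];n=np.array([-d[1],d[0],0]);n/=np.linalg.norm(n);n*=np.sign(n[0])
print('bolts',np.linalg.norm(d),'yaw',np.degrees(np.arctan2(n[1],n[0])),'housing ctr',(P[0]+P[1])/2+n*.0686)
E
python3 st.py
```

```text
edge rows [(262, 142), (274, 142), (286, 143), (298, 143), (310, 142), (322, 143), (334, 143), (346, 143), (358, 143), (370, 143)]
left [(150, 252), (161, 253), (172, 254), (183, 254), (194, 255), (205, 256), (216, 256), (227, 257)] right [(150, 388), (161, 387), (172, 386), (183, 385), (194, 385), (205, 387), (216, 383), (227, 382)]
[230 230 230 230 229 231 229 217 197 214 228 230 230 229 230 230 229 230
 230 230] [232 232 232 233 232 233 232 233 234 239 240 234 234 234 227 173  98  67
  72  71  73  70]
0.134 len 0.08 plate yaw(long) -1.47 ctr [ 0.5507 -0.1572  0.134 ] minus tcp [-0.0016 -0.0001 -0.0209]
0.137 len 0.0788 plate yaw(long) -1.47 ctr [ 0.5505 -0.1572  0.137 ] minus tcp [-0.0019 -0.0001 -0.0179]
0.14 len 0.0775 plate yaw(long) -1.47 ctr [ 0.5503 -0.1571  0.14  ] minus tcp [-0.0021 -0.     -0.0149]
bolts 0.10715362406961418 yaw -2.1302352820952657 housing ctr [ 0.55866464 -0.16536552  0.0735    ]
t 11.05 pos [ 0.5523 -0.1571  0.1549] yaw 88.53 z [-0.0081 -0.0112 -0.9999] F [ 0.03 -0.05 -2.27] M [ 0.1  -0.13  0.03] w 0.0094
```

carry_out([
  [[0.5,-0.5,0],-0.6,1],
  [[0.3,-0.3,-0.5],0,1],
  [[0,0,-1],0,1],
  [[0,0,-1],0,1],
  [[0,0,-0.8],0,1],
  [[0,0,-0.4],0,1],
  [[0,0,0],0,1],
])

```text
time: 11.75
position: [0.5603, -0.1624, 0.1138]
tool_rot: [0.719, 0.695, -0.007, -0.0]
ft_force: [-0.1, -0.8, -2.2]
grip_width: 0.0097
```

```bash
python3 st.py
```

```text
t 11.75 pos [ 0.5603 -0.1624  0.1138] yaw 88.11 z [-0.0103 -0.0097 -0.9999] F [-0.13 -0.83 -2.17] M [ 0.11 -0.15  0.02] w 0.0097
```

carry_out([
  [[0,-0.3,-0.2],-0.2,1],
  [[0,0,-0.3],0,1],
  [[0,0,-0.3],0,1],
  [[0,0,0],0,1],
])

```text
time: 12.15
position: [0.5605, -0.166, 0.1055]
tool_rot: [0.72, 0.694, -0.007, 0.0]
ft_force: [0.9, 0.1, -1.8]
grip_width: 0.0101
```

```bash
python3 st.py;python3 - <<'E'
from h import *
c=snap('wrist');np.save('w8.npy',c,allow_pickle=True);s=snap('side')
a=cv2.resize(s['pixels'][180:290,310:430],(436,400),interpolation=2)
b=cv2.resize(c['pixels'][100:240,230:400],(364,300),interpolation=2);b=np.vstack([b,np.zeros((100,364,3),np.uint8)])
cv2.imwrite('pics/c8.png',np.hstack([a,b])[:,:,::-1])
g=c['pixels'].min(2).astype(int)
print(g[100:180,300]);print(g[190,235:290]);print(g[190,350:400])
E
```

```text
t 12.15 pos [ 0.5605 -0.166   0.1055] yaw 87.88 z [-0.0096 -0.0101 -0.9999] F [ 0.87  0.12 -1.85] M [ 0.1  -0.15 -0.  ] w 0.0101
[179 221 234 234 233 233 234 232 233 233 232 232 232 232 233 232 233 232
 233 232 233 233 232 232 232 231 232 232 232 232 232 232 231 232 232 232
 231 231 232 231 231 228 204 205 223 230 231 229 230 230 230 230 230 231
 230 230 231 230 231 231 231 230 230 230 230 230 230 230 230 230 231 230
 230 230 230 230 230 230 230 231]
[229 228 228 228 229 228 228 228 228 229 229 228 229 228 229 228 228 229
 226 208 205 227 230 229 228 228 229 228 228 228 228 229 228 228 229 229
 229 229 229 228 230 229 229 229 230 229 230 228 229 230 229 229 230 229
 229]
[232 231 231 231 231 231 231 231 231 231 231 231 231 231 231 231 231 231
 231 232 231 231 232 231 231 231 231 231 232 232 232 229 229 229 230 230
 230 230 231 230 230 230 230 230 230 230 230 230 230 230]
```

View pics/c8.png

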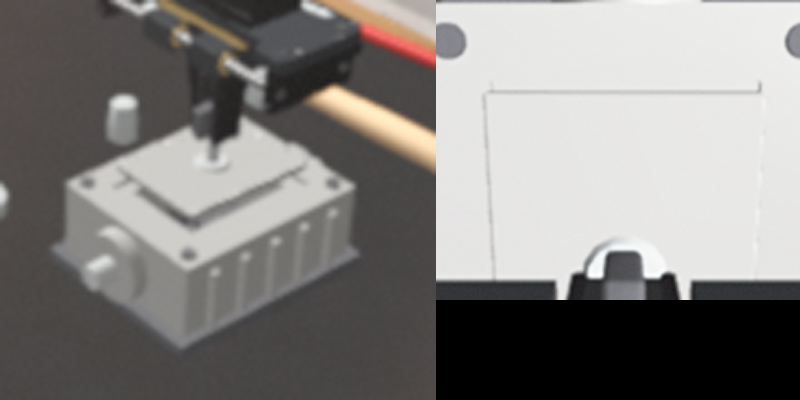

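The views show the cover hovering about 15 mm over the recess, laterally symmetric (plate corners at px 253 and 382; recess corners at 255 and 381). Recheck the fore-aft position, then lower.

```bash
python3 - <<'E'
from h import *
c=np.load('w8.npy',allow_pickle=True).item()
for zt in (.084,.0875):
    A=onz(c,253.4,142.7,zt);B=onz(c,382.3,142.7,zt);d=B-A;L=np.linalg.norm(d);u=d/L;n=np.array([-u[1],u[0],0]);n*=np.sign(n[0])
    print(zt,L.round(4),np.degrees(np.arctan2(n[1],n[0])).round(2),((A+B)/2+n*.055).round(4))
yaw=np.radians(-2.1);n=np.array([np.cos(yaw),np.sin(yaw),0]);s=np.array([-n[1],n[0],0]);C=np.array([.5588,-.1655,.07])
for a in (1,-1): print('recess corner px',proj(c,C-n*.057+s*a*.042),'bolt',proj(c,C+[0,0,.0035]-n*.0686+s*a*.0537))
g=c['pixels'].min(2).astype(float)
for x in (240,402):
    w=np.clip(150-g[110:132,x-9:x+10],0,None);Y,X=np.mgrid[110:132,x-9:x+10];print((X*w).sum()/w.sum(),(Y*w).sum()/w.sum())
E
```

```text
0.084 0.0804 -2.07 [ 0.5595 -0.1657  0.084 ]
0.0875 0.0789 -2.07 [ 0.5593 -0.1656  0.0875]
recess corner px (np.float64(381.3910201833861), np.float64(137.02471559585103)) bolt (np.float64(401.6343369501161), np.float64(118.95262754597498))
recess corner px (np.float64(255.21210009397055), np.float64(136.97648521384957)) bolt (np.float64(235.11816323697872), np.float64(118.99192540393524))
236.21627486437612 118.81374321880651
400.1045833333333 118.63833333333334
```

carry_out([
  [[-0.05,0.05,-0.3],0,1],
  [[0,0,-0.3],0,1],
  [[0,0,-0.2],0,1],
])

```text
time: 12.55
position: [0.5608, -0.1657, 0.0981]
tool_rot: [0.72, 0.694, -0.007, 0.001]
ft_force: [-0.4, -0.3, -1.8]
grip_width: 0.0095
```

```bash
python3 st.py
```

```text
t 12.55 pos [ 0.5608 -0.1657  0.0981] yaw 87.89 z [-0.0074 -0.0111 -0.9999] F [-0.44 -0.25 -1.75] M [ 0.14 -0.14 -0.02] w 0.0095
```

carry_out([
  [[-0.1,0,-0.3],0,1],
  [[0,0,-0.2],0,1],
])

```text
time: 12.75
position: [0.5596, -0.1656, 0.0925]
tool_rot: [0.72, 0.694, -0.007, 0.001]
ft_force: [0.1, 0.2, -1.2]
grip_width: 0.0097
```

carry_out([
  [[-0.05,0,-0.2],0,1],
])

```text
time: 12.85
position: [0.5592, -0.1656, 0.0903]
tool_rot: [0.72, 0.694, -0.007, 0.001]
ft_force: [-0.1, -0.5, -2.1]
grip_width: 0.0096
```

carry_out([
  [[-0.05,0,-0.1],0,1],
])

```text
time: 12.95
position: [0.559, -0.1657, 0.0894]
tool_rot: [0.72, 0.694, -0.006, 0.002]
ft_force: [-0.4, 0.9, 2.3]
grip_width: 0.0096
```

carry_out([
  [[0.1,0,-0.1],0,1],
])

```text
time: 13.05
position: [0.5594, -0.1657, 0.0888]
tool_rot: [0.72, 0.694, -0.007, 0.001]
ft_force: [-3.1, -0.3, 5.1]
grip_width: 0.0095
```

carry_out([
  [[0,0,-0.1],0,1],
])

```text
time: 13.15
position: [0.5594, -0.1658, 0.0885]
tool_rot: [0.72, 0.694, -0.007, 0.001]
ft_force: [-2.7, 1.1, 4.1]
grip_width: 0.0096
```

```bash
python3 st.py
```

```text
t 13.15 pos [ 0.5594 -0.1658  0.0885] yaw 87.9 z [-0.0077 -0.0114 -0.9999] F [-2.73  1.14  4.14] M [ 0.32 -0.07  0.01] w 0.0096
```

```bash
cat > chk.py <<'E'
from h import *
c=snap('wrist');np.save('w9.npy',c,allow_pickle=True)
g=c['pixels'].min(2).astype(int)
yaw=np.radians(-2.1);n=np.array([np.cos(yaw),np.sin(yaw),0]);s=np.array([-n[1],n[0],0]);C=np.array([.5588,-.1655,.07])
for nm,a,b,z in (('recess',.057,.042,.07),('plate',.055,.04,.072),('plate on rim',.055,.04,.076)):
    print(nm,[np.round(proj(c,[*(C-n*a+s*b*k)[:2],z]),1).tolist() for k in (1,-1)])
p=[proj(c,[*(C-n*.03+s*.04*k)[:2],.072]) for k in (1,-1)];print('sides at row',np.round(p,1).tolist())
print('near edge col 300',list(enumerate(g[125:160,300],125)))
r=int(p[0][1]);
for q in p: x=int(q[0]);print(r,x-9,g[r,x-9:x+10])
E
python3 chk.py
```

```text
recess [[386.6, 140.4], [249.3, 140.3]]
plate [[383.7, 144.0], [252.0, 143.9]]
plate on rim [[385.1, 144.5], [250.6, 144.4]]
sides at row [[381.5, 184.4], [254.2, 184.1]]
near edge col 300 [(125, np.int64(231)), (126, np.int64(231)), (127, np.int64(231)), (128, np.int64(231)), (129, np.int64(230)), (130, np.int64(230)), (131, np.int64(232)), (132, np.int64(232)), (133, np.int64(231)), (134, np.int64(231)), (135, np.int64(231)), (136, np.int64(230)), (137, np.int64(231)), (138, np.int64(230)), (139, np.int64(230)), (140, np.int64(232)), (141, np.int64(228)), (142, np.int64(209)), (143, np.int64(198)), (144, np.int64(218)), (145, np.int64(229)), (146, np.int64(230)), (147, np.int64(231)), (148, np.int64(230)), (149, np.int64(230)), (150, np.int64(230)), (151, np.int64(230)), (152, np.int64(230)), (153, np.int64(230)), (154, np.int64(230)), (155, np.int64(231)), (156, np.int64(230)), (157, np.int64(230)), (158, np.int64(231)), (159, np.int64(231))]
184 372 [231 231 231 232 231 231 230 232 237 236 219 174 180 222 231 230 229 230
 230]
184 245 [227 229 227 228 228 225 220 213 210 200 212 228 230 229 227 229 228 229
 229]
```

carry_out([
  [[0,0,-0.3],0,1],
  [[0,0,-0.3],0,1],
])

```text
time: 13.4
position: [0.5595, -0.1658, 0.0838]
tool_rot: [0.72, 0.694, -0.007, 0.002]
ft_force: [-2.4, 0.5, 6.2]
grip_width: 0.0097
```

carry_out([
  [[0,0,-0.3],0,1],
])

```text
time: 13.5
position: [0.5595, -0.1658, 0.0815]
tool_rot: [0.72, 0.694, -0.007, 0.002]
ft_force: [-3.0, 1.2, 6.6]
grip_width: 0.0099
```

```bash
python3 st.py
```

```text
t 13.5 pos [ 0.5595 -0.1658  0.0815] yaw 87.91 z [-0.0064 -0.0121 -0.9999] F [-3.04  1.24  6.56] M [ 0.31  0.07 -0.01] w 0.0099
```

carry_out([
  [[0,0,-0.2],0,1],
])

```text
time: 13.6
position: [0.5595, -0.1658, 0.0802]
tool_rot: [0.72, 0.694, -0.006, 0.002]
ft_force: [-3.5, 0.7, 7.5]
grip_width: 0.0096
```

carry_out([
  [[0,0,-0.2],0,1],
])

```text
time: 13.7
position: [0.5595, -0.1658, 0.0789]
tool_rot: [0.72, 0.694, -0.006, 0.002]
ft_force: [-3.2, 1.1, 7.2]
grip_width: 0.0099
```

carry_out([
  [[0,0,-0.2],0,1],
])

```text
time: 13.8
position: [0.5595, -0.1658, 0.0778]
tool_rot: [0.72, 0.694, -0.006, 0.003]
ft_force: [-3.4, 0.4, 8.2]
grip_width: 0.0098
```

carry_out([
  [[0,0,-0.2],0,1],
])

```text
time: 13.9
position: [0.5595, -0.1658, 0.0768]
tool_rot: [0.72, 0.694, -0.006, 0.003]
ft_force: [-3.1, 0.6, 9.1]
grip_width: 0.0097
```

carry_out([
  [[0,0,-0.2],0,1],
])

```text
time: 14.0
position: [0.5596, -0.1658, 0.0758]
tool_rot: [0.72, 0.694, -0.006, 0.003]
ft_force: [-2.8, -0.2, 9.0]
grip_width: 0.0098
```

carry_out([
  [[0,0,-0.2],0,1],
])

```text
time: 14.1
position: [0.5595, -0.1658, 0.0749]
tool_rot: [0.72, 0.694, -0.006, 0.003]
ft_force: [-3.2, 1.2, 8.5]
grip_width: 0.0099
```

carry_out([
  [[0,0,-0.2],0,1],
])

```text
time: 14.2
position: [0.5595, -0.1658, 0.074]
tool_rot: [0.72, 0.694, -0.006, 0.003]
ft_force: [-3.8, 1.2, 8.8]
grip_width: 0.0099
```

carry_out([
  [[0,0,-0.2],0,1],
])

```text
time: 14.3
position: [0.5595, -0.1658, 0.0731]
tool_rot: [0.72, 0.694, -0.006, 0.004]
ft_force: [-3.7, 1.4, 9.4]
grip_width: 0.0099
```

carry_out([
  [[0,0,-0.2],0,1],
])

```text
time: 14.4
position: [0.5595, -0.1658, 0.0723]
tool_rot: [0.72, 0.694, -0.006, 0.004]
ft_force: [-3.8, 0.5, 9.8]
grip_width: 0.0093
```

carry_out([
  [[0,0,-0.2],0,1],
])

```text
time: 14.5
position: [0.5595, -0.1658, 0.0715]
tool_rot: [0.72, 0.694, -0.006, 0.004]
ft_force: [-2.7, 1.3, 9.0]
grip_width: 0.0094
```

carry_out([
  [[0,0,-0.2],0,1],
])

```text
time: 14.6
position: [0.5595, -0.1658, 0.0708]
tool_rot: [0.72, 0.694, -0.006, 0.004]
ft_force: [-3.1, 1.3, 9.8]
grip_width: 0.0095
```

carry_out([
  [[0,0,-0.2],0,1],
])

```text
time: 14.7
position: [0.5595, -0.1658, 0.0701]
tool_rot: [0.72, 0.694, -0.006, 0.005]
ft_force: [-3.1, 0.6, 10.9]
grip_width: 0.0099
```

carry_out([
  [[0,0,-0.2],0,1],
])

```text
time: 14.8
position: [0.5595, -0.1658, 0.0695]
tool_rot: [0.72, 0.694, -0.006, 0.005]
ft_force: [-3.0, 1.9, 10.6]
grip_width: 0.0098
```

```bash
python3 st.py
```

```text
t 14.8 pos [ 0.5595 -0.1658  0.0695] yaw 87.97 z [-0.0023 -0.0153 -0.9999] F [-2.96  1.86 10.58] M [ 0.41  0.33 -0.03] w 0.0098
```

carry_out([
  [[0,0,-0.2],0,1],
])

```text
time: 14.9
position: [0.5596, -0.1658, 0.0689]
tool_rot: [0.72, 0.694, -0.006, 0.005]
ft_force: [-3.7, 1.3, 15.1]
grip_width: 0.0096
```

carry_out([
  [[0,0,-0.2],0,1],
])

```text
time: 15.0
position: [0.5595, -0.1658, 0.0688]
tool_rot: [0.719, 0.694, -0.006, 0.005]
ft_force: [-5.2, 1.7, 16.5]
grip_width: 0.0098
```

carry_out([
  [[0,0,-0.2],0,1],
])

```text
time: 15.1
position: [0.5595, -0.1658, 0.0689]
tool_rot: [0.719, 0.694, -0.006, 0.006]
ft_force: [-4.9, 1.0, 14.7]
grip_width: 0.0098
```

carry_out([
  [[0,0,-0.2],0,1],
])

```text
time: 15.2
position: [0.5595, -0.1658, 0.0689]
tool_rot: [0.719, 0.695, -0.006, 0.006]
ft_force: [-3.8, 1.8, 13.8]
grip_width: 0.0099
```

The stud bottomed at TCP z 0.0689, about 20 mm pushed, where the force jumped from 10.6 to 16.5 N. Now the clockwise turn, holding depth lightly.

carry_out([
  [[0,0,-0.1],-5,1],
  [[0,0,-0.15],-5,1],
])

```text
time: 15.4
position: [0.5595, -0.1659, 0.0696]
tool_rot: [0.779, 0.627, -0.006, 0.006]
ft_force: [-3.9, 0.2, 10.0]
grip_width: 0.0098
```

```bash
python3 st.py
```

```text
t 15.4 pos [ 0.5595 -0.1659  0.0696] yaw 77.7 z [-0.0026 -0.0174 -0.9998] F [-3.91  0.21 10.01] M [0.35 0.41 0.03] w 0.0098
```

carry_out([
  [[-0.02,-0.01,-0.17],-7,1],
  [[-0.02,-0.01,-0.16],-7,1],
  [[-0.02,-0.01,-0.16],-7,1],
])

```text
time: 15.7
position: [0.5594, -0.1662, 0.0692]
tool_rot: [0.883, 0.469, -0.007, 0.006]
ft_force: [-3.6, 0.8, 9.8]
grip_width: 0.0096
```

```bash
python3 st.py
```

```text
t 15.7 pos [ 0.5594 -0.1662  0.0692] yaw 55.89 z [-0.0068 -0.0168 -0.9998] F [-3.57  0.84  9.77] M [0.34 0.29 0.06] w 0.0096
```

Turning freely at the right depth. Continue.

carry_out([
  [[-0.02,-0.02,-0.15],-7,1],
  [[-0.02,-0.02,-0.15],-7,1],
  [[-0.02,-0.02,-0.15],-7,1],
  [[-0.02,-0.02,-0.15],-7,1],
])

```text
time: 16.1
position: [0.5591, -0.1664, 0.069]
tool_rot: [0.973, 0.231, -0.007, 0.005]
ft_force: [-3.4, 1.7, 10.3]
grip_width: 0.0097
```

```bash
python3 st.py
```

```text
t 16.1 pos [ 0.5591 -0.1664  0.069 ] yaw 26.77 z [-0.0119 -0.013  -0.9998] F [-3.41  1.7  10.27] M [0.34 0.3  0.04] w 0.0097
```

carry_out([
  [[-0.02,-0.02,-0.14],-7,1],
  [[-0.02,-0.02,-0.14],-7,1],
  [[-0.02,-0.02,-0.14],-7,1],
  [[-0.02,-0.02,-0.14],-6,1],
])

```text
time: 16.5
position: [0.5587, -0.1665, 0.0692]
tool_rot: [1.0, -0.011, -0.007, 0.004]
ft_force: [-3.0, 1.6, 10.7]
grip_width: 0.0096
```

```bash
python3 st.py
```

```text
t 16.5 pos [ 0.5587 -0.1665  0.0692] yaw -1.31 z [-0.0147 -0.0073 -0.9999] F [-3.01  1.6  10.68] M [0.26 0.42 0.04] w 0.0096
```

carry_out([
  [[0,0,0],0,1],
  [[0,0,0.05],0,1],
])

```text
time: 16.7
position: [0.5587, -0.1665, 0.0724]
tool_rot: [1.0, -0.012, -0.007, 0.004]
ft_force: [-2.6, 1.1, 8.8]
grip_width: 0.0098
```

carry_out([
  [[0,0,0.05],0,1],
])

```text
time: 16.8
position: [0.5586, -0.1664, 0.0735]
tool_rot: [1.0, -0.012, -0.007, 0.004]
ft_force: [-0.6, -0.4, -5.8]
grip_width: 0.0098
```

carry_out([
  [[0,0,0.05],0,1],
])

```text
time: 16.9
position: [0.5586, -0.1664, 0.0735]
tool_rot: [1.0, -0.012, -0.007, 0.004]
ft_force: [1.1, 0.2, -8.1]
grip_width: 0.0095
```

The stud catches at 0.0735: pulling up gives −8 N. That height matches the floor plus 2 mm plus the 2.5 mm notch. Release and retreat.

carry_out([
  [[0,0,-0.05],0,0.5],
  [[0,0,0],0,0.4],
  [[0,0,0],0,0.4],
  [[0,0,0],0,0.4],
  [[0,0,0.5],0,0.4],
  [[0,0,1],0,0.4],
  [[0,0,2],0,0.4],
  [[0,0,3],0,0.4],
  [[0,0,3],0,0.4],
  [[0,0,3],0,0.4],
])

```text
time: 17.9
position: [0.5568, -0.1654, 0.2002]
tool_rot: [1.0, -0.012, -0.01, 0.003]
ft_force: [0.1, -0.7, -0.9]
grip_width: 0.0524
```

```bash
python3 st.py; python3 - <<'E'
from h import *
s=snap('side');w=snap('wrist')
a=cv2.resize(s['pixels'][180:290,310:430],(436,400),interpolation=2)
b=cv2.resize(w['pixels'][80:260,230:394],(364,400),interpolation=2)
cv2.imwrite('pics/c10.png',np.hstack([a,b])[:,:,::-1])
E
```

```text
t 17.9 pos [ 0.5568 -0.1654  0.2002] yaw -1.41 z [-0.0197 -0.0049 -0.9998] F [ 0.09 -0.66 -0.89] M [-0.04 -0.11  0.01] w 0.0524
```

View pics/c10.png

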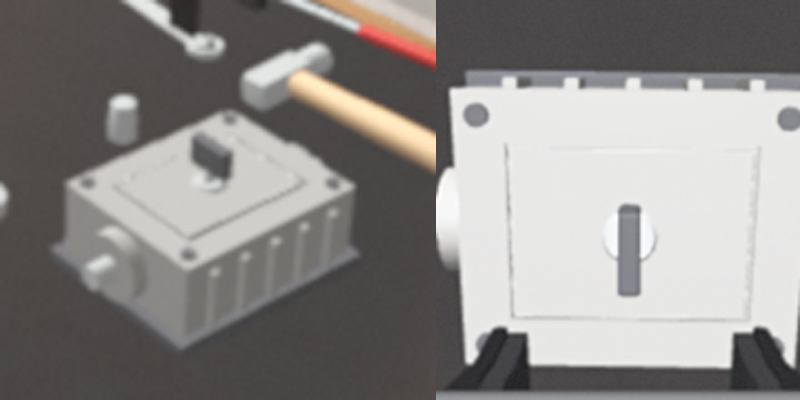

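The cover lies flat in the recess with an even gap. The wing is crossways and low, the gripper is clear, and the socket, hammer and spanner are undisturbed. Handing in.

```bash
python3 -c "
from rig import robot
print(robot.hand_in())"
```

```text
the job is handed in; nothing more can be done
None
```

The cover is seated in the housing recess with its stud turned and locked. I handed the job in at about 18 s of the 51 s allowed; hand-in reports no verdict.

**What I did:**
- I carried the cover by its wing from the offcuts and lowered it into the recess, where the wrist camera put it within about 1 mm.
- The stud went in until it bottomed about 20 mm deep, where the upward force jumped from 10.6 to 16.5 N. That was the highest I read, against the 35 N limit.
- I then turned it about 89° clockwise.

**Last checks:**
- **Lock:** on lifting, the stud caught about 4.6 mm above the floor. That matches the 2 mm plus the 2.5 mm notch, and it held against an 8 N pull.
- **Final picture:** the cover looks flat with an even gap and the wing lies crosswise. The gripper is about 12 cm clear. The socket, hammer and spanner look where they were; I did not check the bystanders outside that view again.

**What failed or disagreed:**
- **First grasp:** it closed on air above the wing. The real fingertips sit roughly 30 mm higher than the given `tip_extent` says. I regripped lower, and the opening then read 9.7 mm on the 10 mm wing.
- **Tool drift:** the tool tilted by about 1 to 2° and crept slightly from row to row. I corrected the creep as I went; the tilt could not be commanded out.

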